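# Load the sealed sauce tubs into the carry tray

### The job

Four sealed sauce tubs stand about on the packing bench; gather them into the black carry tray, each standing flat on the floor of the well that has its own shape and size. Keep the tubs upright and set them down rather than dropping them. Leave the two open, empty tubs standing where they are.

Things in the scene. Friction and masses are not known exactly. Their poses are not given: they have to be found in the camera images.
- biground_tub (a point): Sealed white plastic sauce tub with a flat closed lid, loose, standing upright on the bench at the start: the larger round one, 64 mm diameter, 44 mm high, 77 to 143 g. Point: its centre, half-way up (22 mm above its underside). z up. Straight-sided.
- smallround_tub (a point): Sealed white plastic sauce tub with a flat closed lid, loose, standing upright on the bench at the start: the smaller round one, 44 mm diameter, 36 mm high, 32 to 58 g. Point: its centre, half-way up (18 mm above its underside). z up. Straight-sided.
- square_tub (a point): Sealed white plastic sauce tub with a flat closed lid, loose, standing upright on the bench at the start: the square one, 52 x 52 mm, 44 mm high, 70 to 130 g. Point: its centre, half-way up (22 mm above its underside). x and y along its sides, z up.
- oblong_tub (a point): Sealed white plastic sauce tub with a flat closed lid, loose, standing upright on the bench at the start: the oblong one, 86 mm long (its x) by 46 mm wide (its y), 40 mm high, 84 to 156 g. Point: its centre, half-way up (20 mm above its underside). z up.
- openround_tub (a point): Look-alike to leave alone: an open, empty round white tub without a lid, 64 mm diameter, 44 mm high, 20 g, loose on the bench among the sealed ones. Point: its centre, half-way up. z up.
- openoblong_tub (a point): Look-alike to leave alone: an open, empty oblong white tub without a lid, 86 (its x) x 46 (its y) x 40 mm high, 20 g, loose on the bench among the sealed ones. Point: its centre, half-way up. z up.
- biground_well (a point): The larger round well for the larger round tub, 82 mm inside diameter: low grey rim on a flat grey floor, fixed in the black carry tray. Point: centre of the well's floor, 13 mm above the bench; z up. The rim is 3 mm thick and stands 6 mm above the well's floor.
- smallround_well (a point): The smaller round well for the smaller round tub, 62 mm inside diameter: low grey rim on a flat grey floor, fixed in the black carry tray. Point: centre of the well's floor, 13 mm above the bench; z up. The rim is 3 mm thick and stands 6 mm above the well's floor. Tray: edge 16 mm high, low handles at its x ends.
- square_well (a point): The square well for the square tub, 70 x 70 mm inside, sides along its x and y: low grey rim on a flat grey floor, fixed in the black carry tray. Point: centre of the well's floor, 13 mm above the bench; z up. The rim is 3 mm thick and stands 6 mm above the well's floor. All wells: two by two, in any order, 122 mm apart along x, 100 mm along y.
- oblong_well (a point): The oblong well for the oblong tub, 104 mm (its x) by 64 mm (its y) inside: low grey rim on a flat grey floor, fixed in the black carry tray. Point: centre of the well's floor, 13 mm above the bench; z up. The rim is 3 mm thick and stands 6 mm above the well's floor.
Things that resemble listed ones, but are neither listed nor needed, are in the scene too. What is shaped like the part that bears biground_tub but orange or red is not meant.

How it is judged:
By the outcome, as a careful person would: the job done as asked, in the order asked, and still so for the second after the job is handed in, with the robot touching nothing.
It also fails if it takes over 115 s, if anything falls off the work surface, if the arm or the gripper's body presses on something with over 40 N, if the wrist force passes 120 N, or if a joint passes its speed limit or range.

### The arm

A 6-joint arm with a two-finger parallel gripper is mounted at the origin on the work surface. World frame = base frame: x ahead of the robot, y to its left, z up, the work surface at z = 0. Lengths are in m, angles in degrees, forces in N, time in s.
With the tool pointing down it reaches from about 0.4 to 0.825 m from the base axis. Payload 7 kg.
Tool frame: the origin (TCP) lies between the finger pads; the fingertips stand 19 mm ahead of it and the grasp point (between the pads) is the TCP; z points along the fingers, y is the line along which they close (so a half turn about z gives the same grasp; the last joint's range is limited). The gripper opens to 88 mm and grips with 3 to 60 N. Pads are 19 mm wide; open, the fingers measure 130 mm over their backs; the gripper's body (78 mm by 193 mm) begins 47 mm behind the grasp point.
Start: joints at [80.85, 20.546, 0.682, 0, -70.136, -16.507], TCP at [0.292, 0.608, 0.246] pointing down, gripper open.
Joint ranges: [-176.03, 176.03], [-82.01, 121.73], [-58.28, 71.71], [-173.87, 95.51], [-174.79, -0.11], [-173.66, 173.66]. Speed limits (degrees/s): [136.94, 136.94, 172.46, 180, 180, 180].

### API

Orientations are given as [roll, pitch, yaw] about the fixed x, y, z axes, in that order (R = Rz(yaw) Ry(pitch) Rx(roll)).
In Python, from plant import get_obs, snapshot, close_job, spot_in, spot_point gives the robot as it stands.
- The arm moves only by the tool play_rows, never from a script. Its argument "plan" is a list of rows, each a list of 6 numbers: the shift along the tool's x, y, z in cm, then the turn, a rotation vector about the tool's x, y, z in degrees. A call has 1 to 20 rows; each row shifts and turns the commanded pose from where the row before left it, along the tool's axes as they then stand; what a row does not reach is not made up. A row lasts 1/12 s, in which the tool goes at most 41.7 mm and 7.16 degrees, less where a joint would pass 70% of its speed; a pose out of reach is approached as far as the arm can. A call is refused whole if a number of a shift passes 4.17 or a number of a turn 7.16, either way. A call with a gripper value outside its range is refused whole. "grip" is the finger opening in cm, from 0 to 8.76, set as the call begins (left out, the last holds). The fingers move at their own pace and stop on an object; the grip force is fixed at half the most. Time passes only in rows, so rows that do not move let the fingers close. It gives the time, the measured TCP pose, the force, the opening and the grip force at its end, in the units of the state.
- get_obs(): the state, without advancing time (a new reading comes with each control period).
- snapshot(name): name is "side" or "top"; returns a dict with "frame" (420x560x3 uint8, red, green, blue), "fx", "fy", "cx", "cy" (pixels), "position" and "attitude" of the camera in the world. Camera axes: x right, y down, z forward; pixel columns grow to the right and rows downward; lengths in m; the calibration is good to about 2 mm. A picture is of the moment at which its call begins. There is no depth.
- close_job(): hands the job in; it is judged then, once.
Trained networks look in the newest picture that a camera, given by its name, has taken for a name from the list of things; names that differ only in an ending like _2 or _b are one class to them, and where a whole thing is asked for, a point or a joint stands for the part that bears it (a point fixed in the world has none). Each returns a list of dicts, best first, with "score" (0 to 1); they miss things now and then, are a little off and sometimes report something else, mostly with a low value. They report only what shows in the picture. A call takes as long as a camera call. They do not tell look-alikes from the thing itself.
- spot_in(camera, thing): "position" ([x, y, z] in m, in world coordinates, good to about 4 mm: the middle of the surface that is visible of it).
- spot_point(camera, thing): "position" ([x, y, z] in m, in world coordinates, good to about 4 mm: a listed point, or the origin of a listed thing).
The state is a dict: "clock": time; "joint_pos": joint angles; "qvel": joint speeds; "tau": joint torques, N m; "tool_pos": TCP position; "orientation": TCP orientation; "force": force on the tool from outside, world axes, zero at the start; "moment": the same for the moment, N m; "opening": finger opening in m; "gripper_force": force on a finger pad.
Only numpy, scipy, OpenCV 4.12 (cv2) and the standard library are available. Lean on these libraries where they do the work, as an engineer would, in place of code of your own. Each camera call takes 0.05 s, during which the arm holds its last target. There are 200 camera calls.

## Working session

There is one attempt and no reset: what is moved stays moved. The work goes in short steps, Python scripts to look and compute and a tool call to move; the robot and the scene stay as the last step left them, time stands still between calls to the robot, and variables do not carry over. Pictures are saved under pics/ and viewed, at most 14 in all, crops included, and the job is handed in when it is done.

Besides the shell and the picture viewer there is one more tool, called after "Emit:" as name([rows], argument=value, ...), one row to a line, values as JSON. play_rows: Moves the arm, as the interface text tells. Its arguments: {"type":"object","properties":{"plan":{"type":"array","items":{"type":"array","items":{"type":"number"}}},"grip":{"type":"number"}},"required":["plan"]}

```bash
mkdir -p pics
python3 - <<'E'
from plant import *
import cv2
o=get_obs();print(o)
for n in("top","side"):
    s=snapshot(n);cv2.imwrite(f"pics/{n}0.png",s["frame"][:,:,::-1])
    print(n,{k:v for k,v in s.items() if k!="frame"})
    for t in["biground_tub","smallround_tub","square_tub","oblong_tub","openround_tub","openoblong_tub","biground_well","smallround_well","square_well","oblong_well"]:
        print(t,[(round(d["score"],2),[round(float(v),3) for v in d["position"]]) for d in spot_point(n,t)][:4])
E
```

```text
{'clock': 0.0, 'joint_pos': array([ 8.08501532e+01,  2.05898461e+01,  6.35398801e-01, -2.03650303e-02,
       -7.01359328e+01, -1.65084435e+01]), 'qvel': array([ 0.05364044,  0.11361957, -0.00615338,  0.0519749 , -0.08937542,
        0.01069302]), 'tau': array([-1.11808067e-04, -5.82728577e+01,  2.93045461e+01,  6.99710771e+00,
        6.76569500e-03, -1.66954387e-04]), 'tool_pos': array([0.29208463, 0.60803626, 0.24465217]), 'orientation': array([ 1.79907905e+02, -7.32911193e-03, -2.56652193e+01]), 'force': array([-0.8558803 , -0.08206722,  0.40282232]), 'moment': array([-0.05292435,  0.04626765, -0.02690752]), 'gripper_force': 0.0, 'opening': 0.08770062348973251}
top {'fx': 435.7817801803082, 'fy': 435.7817801803082, 'cx': 281.9929942853947, 'cy': 206.06111302480375, 'position': array([0.31373225, 0.0254718 , 0.93066602]), 'attitude': array([-1.71626139e+02, -7.88221393e-02, -9.12174987e+01])}
biground_tub [(0.76, [0.307, 0.162, 0.025]), (0.71, [0.475, 0.042, 0.022]), (0.64, [0.352, 0.018, 0.022])]
smallround_tub [(0.88, [0.459, 0.312, 0.014])]
square_tub [(0.89, [0.458, 0.194, 0.0
[... 406 characters left out ...]
cy': 208.83754207675102, 'position': array([ 0.03815687, -0.55423011,  0.68849768]), 'attitude': array([-1.30967887e+02, -1.03792588e-01, -3.57787992e+01])}
biground_tub [(0.61, [0.472, 0.045, 0.025]), (0.58, [0.302, 0.167, 0.022]), (0.57, [0.351, 0.015, 0.025])]
smallround_tub [(0.76, [0.458, 0.31, 0.018])]
square_tub [(0.85, [0.457, 0.191, 0.025])]
oblong_tub [(0.78, [0.612, 0.165, 0.018])]
openround_tub [(0.62, [0.594, 0.026, 0.024])]
openoblong_tub [(0.86, [0.61, 0.308, 0.02])]
biground_well [(0.69, [0.588, -0.157, 0.013])]
smallround_well [(0.85, [0.468, -0.159, 0.01])]
square_well [(0.79, [0.587, -0.258, 0.011])]
oblong_well [(0.63, [0.467, -0.263, 0.013]), (0.58, [0.46, 0.31, 0.019])]
```

View pics/top0.png

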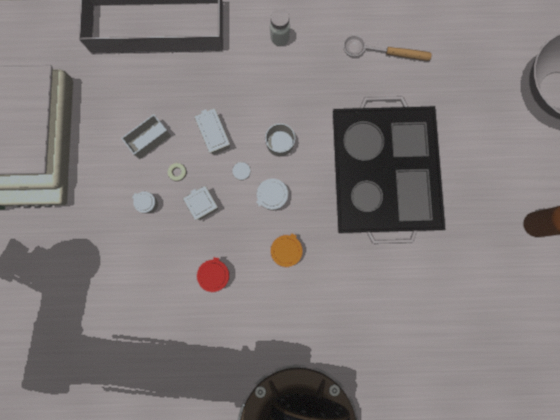

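View pics/side0.png

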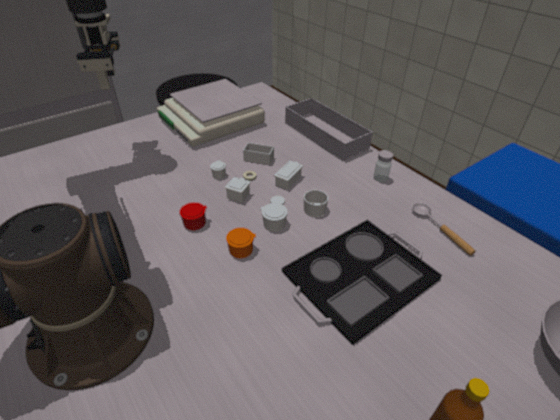

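The top picture shows the sealed white tubs: big round (272,194), square (201,203), oblong (212,130) and small round (145,202). The open tubs are at (280,139) and (145,136), the red and orange decoys at (213,275) and (286,250), and the tray at (388,170). The side view agrees. Next I need a rectified view for yaw and tab directions.

```bash
cat > h.py <<'E'
import numpy as np, cv2
from scipy.spatial.transform import Rotation as R
from plant import *
def proj(s,P):
    p=(np.asarray(P,float)-s["position"])@R.from_euler("xyz",s["attitude"],degrees=True).as_matrix()
    return np.c_[s["fx"]*p[:,0]/p[:,2]+s["cx"],s["fy"]*p[:,1]/p[:,2]+s["cy"]].astype(np.float32)
def rect(s,x0,x1,y0,y1,z,k):  # k px per m; image up=+x, left=+y
    src=proj(s,[[x1,y1,z],[x1,y0,z],[x0,y0,z],[x0,y1,z]])
    w,h=int((y1-y0)*k),int((x1-x0)*k)
    return cv2.warpPerspective(s["frame"][:,:,::-1].copy(),cv2.getPerspectiveTransform(src,np.float32([[0,0],[w,0],[w,h],[0,h]])),(w,h),flags=cv2.INTER_CUBIC)
E
python3 - <<'E'
from h import *
s=snapshot("top")
im=rect(s,.42,.66,0,.35,.042,2000)
cv2.imwrite("pics/tubs.png",im)
cv2.imwrite("pics/tray.png",rect(s,.38,.68,-.34,-.08,.019,2000))
E
```

```text
(no output)
```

View pics/tubs.png

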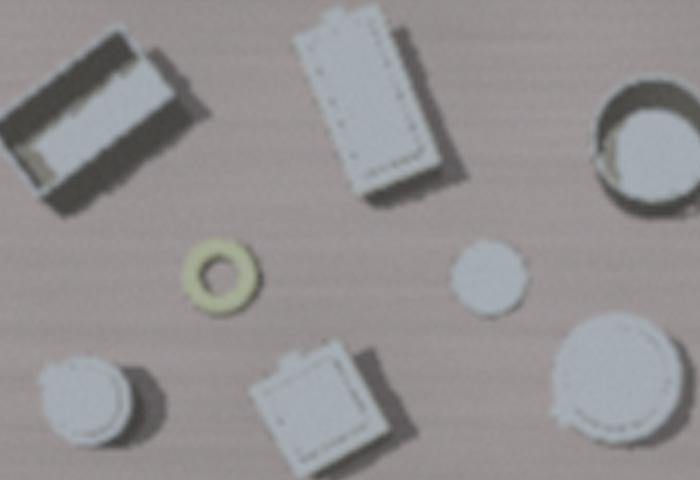

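View pics/tray.png

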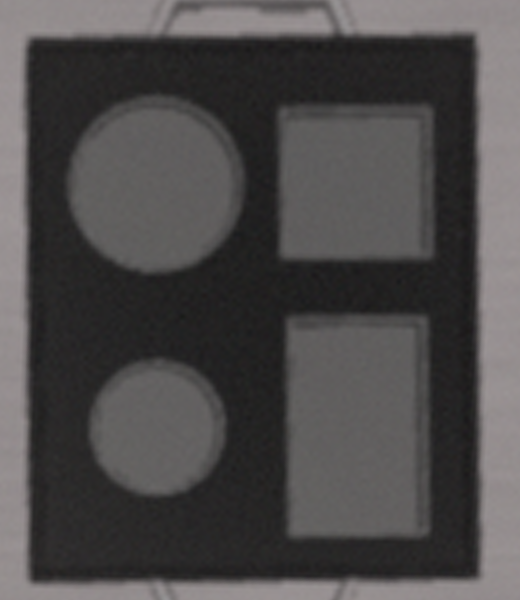

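The rectified views show all I need.

| Tub | Centre (x, y) | Yaw | Tab direction |
|---|---|---|---|
| Small round | (.461, .308) | – | 56° |
| Square | (.456, .190) | 30° | 30° |
| Oblong | (.610, .166) | 22.5° | 22.5° (short end) |
| Big round | (.471, .041) | – | 123° |

The tray is aligned with the world axes. Its wells are big round (.588, -.158), square (.588, -.258), small round (.466, -.159) and oblong (.466, -.259). I'll go to the small round tub first.

Emit:
play_rows([
  [2.35, 1.64, 0.5, 0, 0, 0],
  [2.35, 1.64, 0.5, 0, 0, 0],
  [2.35, 1.64, 0.5, 0, 0, 0],
  [2.35, 1.64, 0.5, 0, 0, 0],
  [2.35, 1.64, 0.5, 0, 0, 0],
  [2.35, 1.64, 0.5, 0, 0, 0],
  [2.35, 1.64, 0.5, 0, 0, 0],
  [2.35, 1.64, 0.5, 0, 0, 0],
  [2.35, 1.64, 0.5, 0, 0, 0],
  [2.35, 1.64, 0.5, 0, 0, 0],
  [2.35, 1.64, 0.5, 0, 0, 0],
  [2.35, 1.64, 0.5, 0, 0, 0],
  [0, 0, 0.93, 0, 0, -6.53],
  [0, 0, 0.93, 0, 0, -6.53],
  [0, 0, 0.93, 0, 0, -6.53],
  [0, 0, 0.93, 0, 0, -6.53],
  [0, 0, 0.93, 0, 0, -6.53],
  [0, 0, 0.93, 0, 0, -6.53],
  [0, 0, 0.93, 0, 0, -6.53],
  [0, 0, 0, 0, 0, 0],
], grip=7.2)

```text
clock: 2.82
tool_pos: [0.4606, 0.3082, 0.1188]
orientation: [179.9, 0.1, 20.3]
force: [-0.4, 0.4, -0.0]
opening: 0.072
gripper_force: 0.0
```

```bash
cat >> h.py <<'E'
def go(x,y,z,yaw,note=""):
    o=get_obs();Rt=R.from_euler("xyz",o["orientation"],degrees=True).as_matrix()
    d=(np.array([x,y,z])-o["tool_pos"])@Rt*100
    t=-((yaw-o["orientation"][2]+180)%360-180)
    print(note,"t",round(o["clock"],1),"tcp",o["tool_pos"].round(4),"yaw",o["orientation"].round(1)[2],"shift cm",d.round(2),"turn z",round(t,1))
E
python3 - <<'E'
from h import *
s=snapshot("top")
for n in("top","side"):
    if n=="side":snapshot(n)
    for t in["smallround_tub","square_tub","oblong_tub"]:
        print(n,t,[np.round(d["position"],4) for d in spot_point(n,t)][:1])
go(.461,.308,.028,20)
E
```

```text
top smallround_tub [array([0.4605, 0.3112, 0.019 ])]
top square_tub [array([0.4567, 0.1902, 0.0184])]
top oblong_tub [array([0.611 , 0.1713, 0.0196])]
side smallround_tub [array([0.4596, 0.3119, 0.0183])]
side square_tub [array([0.457 , 0.1908, 0.0265])]
side oblong_tub [array([0.6113, 0.1664, 0.0196])]
 t 3.2 tcp [0.4614 0.3091 0.121 ] yaw 20.0 shift cm [-0.08  0.1   9.3 ] turn z -0.0
```

Emit:
play_rows([
  [0, 0, 2, 0, 0, 0],
  [0, 0, 2.5, 0, 0, 0],
  [0, 0, 2.5, 0, 0, 0],
  [0, 0, 1.5, 0, 0, 0],
  [0, 0, 0.8, 0, 0, 0],
  [0, 0, 0, 0, 0, 0],
])

```text
clock: 3.72
tool_pos: [0.4606, 0.3082, 0.026]
orientation: [179.9, 0.1, 20.0]
force: [-0.7, 0.7, 0.2]
opening: 0.0721
gripper_force: 0.0
```

Emit:
play_rows([
  [0, 0, 0, 0, 0, 0],
  [0, 0, 0, 0, 0, 0],
  [0, 0, 0, 0, 0, 0],
  [0, 0, 0, 0, 0, 0],
  [0, 0, 0, 0, 0, 0],
  [0, 0, 0, 0, 0, 0],
], grip=2.0)

```text
clock: 4.22
tool_pos: [0.4616, 0.3093, 0.0283]
orientation: [-180.0, -0.1, 20.1]
force: [-1.4, 0.4, 5.6]
opening: 0.0436
gripper_force: 30.0
```

Emit:
play_rows([
  [0, 0, -1.5, 0, 0, 0],
  [0, 0, -2.5, 0, 0, 0],
  [0, 0, -2.5, 0, 0, 0],
  [0, 0, -2, 0, 0, 0],
  [-0.55, 1.58, -0.5, 0, 0, 0],
  [-1.11, 3.15, 0, 0, 0, 0],
  [-1.11, 3.15, 0, 0, 0, 0],
  [-1.11, 3.15, 0, 0, 0, 0],
  [-1.11, 3.15, 0, 0, 0, 0],
  [-1.11, 3.15, 0, 0, 0, 0],
  [-1.11, 3.15, 0, 0, 0, 0],
  [-1.11, 3.15, 0, 0, 0, 0],
  [-1.11, 3.15, 0, 0, 0, 0],
  [-1.11, 3.15, 0, 0, 0, 0],
  [-1.11, 3.15, 0, 0, 0, 0],
  [-1.11, 3.15, 0, 0, 0, 0],
  [-1.11, 3.15, 0, 0, 0, 0],
  [-1.11, 3.15, 0, 0, 0, 0],
  [-0.55, 1.58, 0, 0, 0, 0],
  [0, 0, 0, 0, 0, 0],
])

```text
clock: 5.88
tool_pos: [0.4657, -0.1616, 0.117]
orientation: [-180.0, 0.1, 19.9]
force: [0.1, -0.4, 0.2]
opening: 0.0438
gripper_force: 30.0
```

Run:
```python
from h import *
s=snapshot("side")
cv2.imwrite("pics/s1.png",cv2.resize(s["frame"][180:380,200:480,::-1],None,fx=2.5,fy=2.5))
print([np.round(d["position"],4) for d in spot_point("side","smallround_tub")][:1])
print([np.round(d["position"],4) for d in spot_point("side","smallround_well")][:1])
go(.466,-.159,.041,20)
```

```text
[array([ 0.4653, -0.1622,  0.109 ])]
[array([ 0.4664, -0.161 ,  0.0106])]
 t 6.0 tcp [ 0.466  -0.1589  0.1172] yaw 20.0 shift cm [-0.    0.01  7.62] turn z -0.0
```

View pics/s1.png

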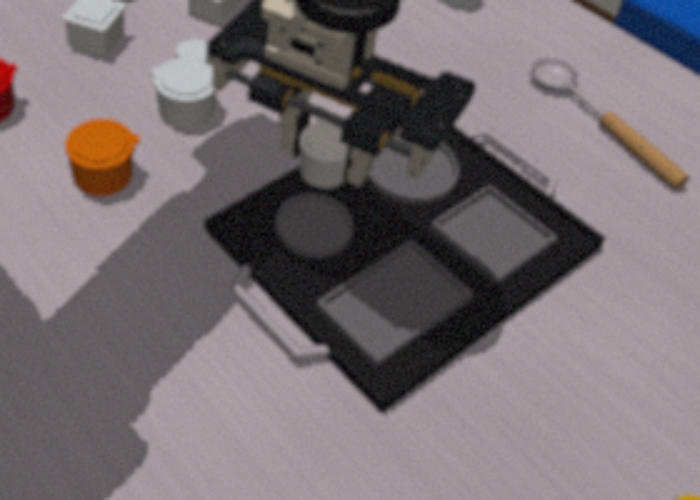

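The tub is upright in the grip over the small round well (crop 315,225). Setting it down.

Emit:
play_rows([
  [0, 0, 1.5, 0, 0, 0],
  [0, 0, 2.5, 0, 0, 0],
  [0, 0, 2, 0, 0, 0],
  [0, 0, 1, 0, 0, 0],
  [0, 0, 0.4, 0, 0, 0],
  [0, 0, 0.2, 0, 0, 0],
  [0, 0, 0.1, 0, 0, 0],
  [0, 0, 0, 0, 0, 0],
  [0, 0, 0, 0, 0, 0],
])

```text
clock: 6.78
tool_pos: [0.4673, -0.1581, 0.0414]
orientation: [180.0, -0.1, 20.1]
force: [0.3, -0.0, 0.1]
opening: 0.0433
gripper_force: 30.0
```

Emit:
play_rows([
  [0, 0, 0, 0, 0, 0],
  [0, 0, 0, 0, 0, 0],
  [0, 0, 0, 0, 0, 0],
  [0, 0, 0, 0, 0, 0],
  [0, 0, -1, 0, 0, 0],
  [0, 0, -2.5, 0, 0, 0],
  [0, 0, -2.5, 0, 0, 0],
  [0, 0, -2, 0, 0, 0],
  [0, 0, 0, 0, 0, 0],
], grip=6.2)

```text
clock: 7.53
tool_pos: [0.4691, -0.1589, 0.1244]
orientation: [179.8, -0.3, 20.1]
force: [1.2, -0.5, -0.3]
opening: 0.0619
gripper_force: 0.0
```

Run:
```python
from h import *
go(.4565,.1905,.12,30)
```

```text
t 7.5 tcp [ 0.4691 -0.1589  0.1244] yaw 20.1 shift cm [ 10.82 -33.25   0.42] turn z -9.9
```

Emit:
play_rows([
  [0.5, -1.5, 0, 0, 0, 0],
  [1, -3, 0, 0, 0, 0],
  [1, -3, 0, 0, 0, 0],
  [1, -3, 0, 0, 0, 0],
  [1, -3, 0, 0, 0, 0],
  [1, -3, 0, 0, 0, 0],
  [1, -3, 0, 0, 0, 0],
  [1, -3, 0, 0, 0, 0],
  [1, -3, 0, 0, 0, 0],
  [1, -3, 0, 0, 0, 0],
  [1, -3, 0, 0, 0, 0],
  [0.56, -1.67, 0, 0, 0, -3],
  [0, 0, 0, 0, 0, -3.5],
  [0, 0, 0, 0, 0, -3.5],
  [0, 0, 0, 0, 0, 0],
  [0, 0, 0, 0, 0, 0],
], grip=8.0)

```text
clock: 8.87
tool_pos: [0.4566, 0.1908, 0.1202]
orientation: [180.0, 0.0, 29.9]
force: [-0.9, -0.3, -0.5]
opening: 0.08
gripper_force: 0.0
```

Run:
```python
from h import *
go(.4565,.1905,.03,30)
s=snapshot("side")
cv2.imwrite("pics/s2.png",cv2.resize(s["frame"][100:300,180:460,::-1],None,fx=2.5,fy=2.5))
go(.4565,.1905,.03,30)
```

```text
t 8.9 tcp [0.4566 0.1908 0.1202] yaw 29.9 shift cm [-0.02  0.02  9.02] turn z -0.1
 t 8.9 tcp [0.4567 0.1906 0.1203] yaw 29.9 shift cm [-0.02  0.    9.03] turn z -0.1
```

View pics/s2.png

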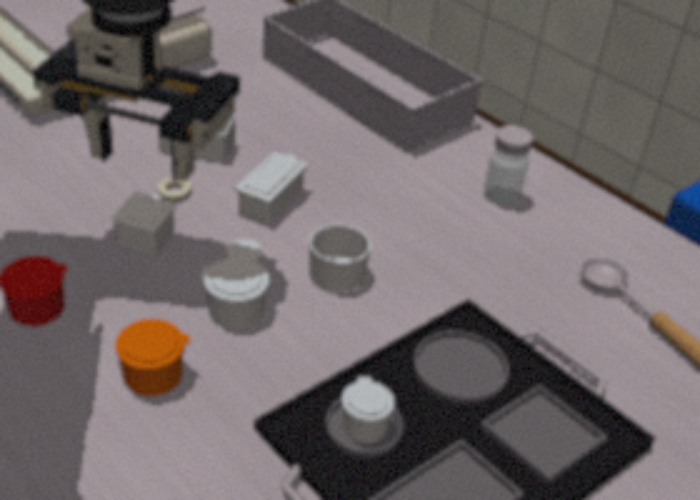

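The small round tub stands in its well (crop 366,415), and the gripper is over the square tub (145,220), aligned with it.

Emit:
play_rows([
  [0, 0, 2, 0, 0, 0],
  [0, 0, 2.5, 0, 0, 0],
  [0, 0, 2.5, 0, 0, 0],
  [0, 0, 1.3, 0, 0, 0],
  [0, 0, 0.7, 0, 0, 0],
  [0, 0, 0, 0, 0, 0],
])

```text
clock: 9.42
tool_pos: [0.4562, 0.1899, 0.0291]
orientation: [180.0, 0.2, 30.0]
force: [-0.0, -0.6, 0.3]
opening: 0.08
gripper_force: 0.0
```

Emit:
play_rows([
  [0, 0, 0, 0, 0, 0],
  [0, 0, 0, 0, 0, 0],
  [0, 0, 0, 0, 0, 0],
  [0, 0, 0, 0, 0, 0],
  [0, 0, 0, 0, 0, 0],
], grip=3.0)

```text
clock: 9.83
tool_pos: [0.4571, 0.1912, 0.0312]
orientation: [-180.0, -0.1, 30.0]
force: [-0.0, 0.2, 0.2]
opening: 0.0522
gripper_force: 0.3
```

Run:
```python
from h import *
go(.588,-.258,.12,30)
```

```text
t 9.8 tcp [0.4571 0.1912 0.0312] yaw 30.0 shift cm [-11.15  45.43  -8.92] turn z 0.0
```

Emit:
play_rows([
  [0, 0, 0, 0, 0, 0],
  [0, 0, -1.5, 0, 0, 0],
  [0, 0, -2.5, 0, 0, 0],
  [0, 0, -3, 0, 0, 0],
  [0, 0, -2, 0, 0, 0],
  [-0.39, 1.62, 0, 0, 0, 0],
  [-0.79, 3.24, 0, 0, 0, 0],
  [-0.79, 3.24, 0, 0, 0, 0],
  [-0.79, 3.24, 0, 0, 0, 0],
  [-0.79, 3.24, 0, 0, 0, 0],
  [-0.79, 3.24, 0, 0, 0, 0],
  [-0.79, 3.24, 0, 0, 0, 0],
  [-0.79, 3.24, 0, 0, 0, 0],
  [-0.79, 3.24, 0, 0, 0, 0],
  [-0.79, 3.24, 0, 0, 0, 0],
  [-0.79, 3.24, 0, 0, 0, 0],
  [-0.79, 3.24, 0, 0, 0, 0],
  [-0.79, 3.24, 0, 0, 0, 0],
  [-0.79, 3.24, 0, 0, 0, 0],
  [-0.39, 1.62, 0, 0, 0, 0],
])

```text
clock: 11.5
tool_pos: [0.5886, -0.2603, 0.12]
orientation: [180.0, 0.0, 30.0]
force: [0.4, 0.2, -0.1]
opening: 0.052
gripper_force: 30.0
```

Emit:
play_rows([
  [0, 0, 0, 0, 0, 6],
  [0, 0, 0, 0, 0, 6],
  [0, 0, 0, 0, 0, 6],
  [0, 0, 0, 0, 0, 6],
  [0, 0, 0, 0, 0, 6],
  [0, 0, 0, 0, 0, 0],
])

```text
clock: 12.0
tool_pos: [0.588, -0.2571, 0.1202]
orientation: [-180.0, 0.0, -0.2]
force: [0.6, -1.2, -0.9]
opening: 0.0517
gripper_force: 30.0
```

Run:
```python
from h import *
s=snapshot("side")
cv2.imwrite("pics/s3.png",cv2.resize(s["frame"][160:340,250:500,::-1],None,fx=2.5,fy=2.5))
print([np.round(d["position"],4) for d in spot_point("side","square_tub")][:1])
go(.588,-.258,.0435,0)
```

```text
[array([0.6107, 0.1691, 0.0194])]
 t 12.1 tcp [ 0.5881 -0.257   0.1203] yaw 0.3 shift cm [-0.01  0.1   7.68] turn z 0.3
```

View pics/s3.png

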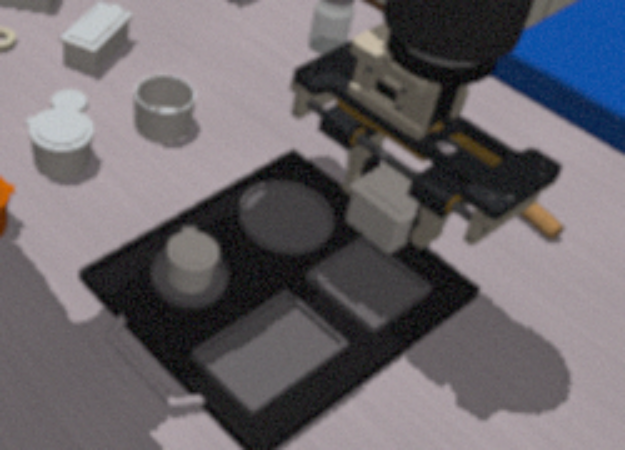

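The square tub is held upright and aligned over the square well (crop 370,280).

Emit:
play_rows([
  [0, 0, 1.5, 0, 0, 0],
  [0, 0, 2.5, 0, 0, 0],
  [0, 0, 2, 0, 0, 0],
  [0, 0, 1, 0, 0, 0],
  [0, 0, 0.4, 0, 0, 0],
  [0, 0, 0.2, 0, 0, 0],
  [0, 0, 0.1, 0, 0, 0],
  [0, 0, 0, 0, 0, 0],
  [0, 0, 0, 0, 0, 0],
])

```text
clock: 12.85
tool_pos: [0.5891, -0.2572, 0.0445]
orientation: [180.0, -0.1, 0.1]
force: [1.2, 0.5, 0.2]
opening: 0.0515
gripper_force: 30.0
```

Emit:
play_rows([
  [0, 0, 0, 0, 0, 0],
  [0, 0, 0, 0, 0, 0],
  [0, 0, 0, 0, 0, 0],
  [0, 0, 0, 0, 0, 0],
  [0, 0, -1, 0, 0, 0],
  [0, 0, -2.5, 0, 0, 0],
  [0, 0, -2.5, 0, 0, 0],
  [0, 0, -1.7, 0, 0, 0],
  [0, 0, 0, 0, 0, 0],
], grip=7.0)

```text
clock: 13.6
tool_pos: [0.5908, -0.2578, 0.1258]
orientation: [179.9, -0.4, 0.1]
force: [0.6, -0.2, 0.8]
opening: 0.0698
gripper_force: 0.0
```

Run:
```python
from h import *
go(.6105,.1675,.12,22.5)
```

```text
t 13.6 tcp [ 0.5908 -0.2578  0.1258] yaw 0.1 shift cm [  2.04 -42.53   0.51] turn z -22.4
```

Emit:
play_rows([
  [0.1, -1.5, 0, 0, 0, 0],
  [0.17, -3.1, 0, 0, 0, 0],
  [0.17, -3.1, 0, 0, 0, 0],
  [0.17, -3.1, 0, 0, 0, 0],
  [0.17, -3.1, 0, 0, 0, 0],
  [0.17, -3.1, 0, 0, 0, 0],
  [0.17, -3.1, 0, 0, 0, 0],
  [0.17, -3.1, 0, 0, 0, 0],
  [0.17, -3.1, 0, 0, 0, 0],
  [0.17, -3.1, 0, 0, 0, 0],
  [0.17, -3.1, 0, 0, 0, 0],
  [0.17, -3.1, 0, 0, 0, 0],
  [0.17, -3.1, 0, 0, 0, 0],
  [0.17, -3.1, 0, 0, 0, 0],
  [0, -0.75, 0, 0, 0, -5.5],
  [0, 0, 0, 0, 0, -5.5],
  [0, 0, 0, 0, 0, -5.5],
  [0, 0, 0, 0, 0, -6],
  [0, 0, 0, 0, 0, 0],
  [0, 0, 0, 0, 0, 0],
], grip=7.2)

```text
clock: 15.27
tool_pos: [0.6105, 0.1686, 0.1202]
orientation: [180.0, 0.0, 22.4]
force: [-0.1, 0.4, 0.1]
opening: 0.0718
gripper_force: 0.0
```

Run:
```python
from h import *
s=snapshot("side")
cv2.imwrite("pics/s4.png",cv2.resize(s["frame"][100:340,200:480,::-1],None,fx=2.5,fy=2.5))
go(.6105,.1675,.0295,22.5)
```

```text
t 15.3 tcp [0.6106 0.1685 0.1202] yaw 22.4 shift cm [-0.05  0.09  9.07] turn z -0.1
```

View pics/s4.png

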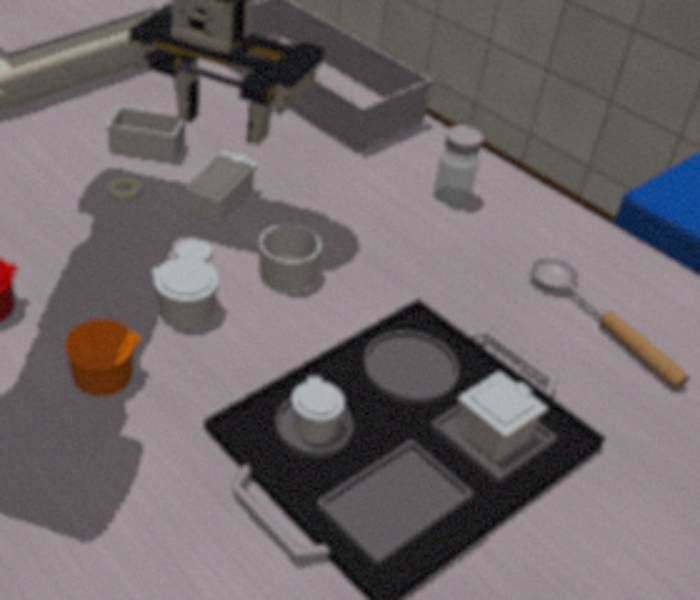

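The square tub is seated in its well (crop 500,425), and the gripper is over the oblong tub (222,185).

Emit:
play_rows([
  [0, 0, 2, 0, 0, 0],
  [0, 0, 2.5, 0, 0, 0],
  [0, 0, 2.5, 0, 0, 0],
  [0, 0, 1.3, 0, 0, 0],
  [0, 0, 0.75, 0, 0, 0],
  [0, 0, 0, 0, 0, 0],
])

```text
clock: 15.82
tool_pos: [0.61, 0.1678, 0.0282]
orientation: [180.0, 0.2, 22.4]
force: [-1.1, -0.7, -1.0]
opening: 0.0722
gripper_force: 0.0
```

Emit:
play_rows([
  [0, 0, 0, 0, 0, 0],
  [0, 0, 0, 0, 0, 0],
  [0, 0, 0, 0, 0, 0],
  [0, 0, 0, 0, 0, 0],
  [0, 0, 0, 0, 0, 0],
  [0, 0, 0, 0, 0, 0],
], grip=2.5)

```text
clock: 16.32
tool_pos: [0.6114, 0.1687, 0.0309]
orientation: [-180.0, -0.1, 22.6]
force: [-0.1, -0.3, 4.0]
opening: 0.0458
gripper_force: 30.0
```

Run:
```python
from h import *
go(.466,-.259,.12,22.5)
```

```text
t 16.3 tcp [0.6114 0.1687 0.0309] yaw 22.6 shift cm [-29.82  33.92  -8.96] turn z 0.1
```

Emit:
play_rows([
  [0, 0, -1.5, 0, 0, 0],
  [0, 0, -2.5, 0, 0, 0],
  [0, 0, -3, 0, 0, 0],
  [0, 0, -2, 0, 0, 0],
  [-1.06, 1.21, 0, 0, 0, 0],
  [-2.12, 2.43, 0, 0, 0, 0],
  [-2.12, 2.43, 0, 0, 0, 0],
  [-2.12, 2.43, 0, 0, 0, 0],
  [-2.12, 2.43, 0, 0, 0, 0],
  [-2.12, 2.43, 0, 0, 0, 0],
  [-2.12, 2.43, 0, 0, 0, 0],
  [-2.12, 2.43, 0, 0, 0, 0],
  [-2.12, 2.43, 0, 0, 0, 0],
  [-2.12, 2.43, 0, 0, 0, 0],
  [-2.12, 2.43, 0, 0, 0, 0],
  [-2.12, 2.43, 0, 0, 0, 0],
  [-2.12, 2.43, 0, 0, 0, 0],
  [-2.12, 2.43, 0, 0, 0, 0],
  [-1.06, 1.21, 0, 0, 0, 0],
  [0, 0, 0, 0, 0, 0],
])

```text
clock: 17.98
tool_pos: [0.4654, -0.2621, 0.1195]
orientation: [-180.0, 0.1, 22.4]
force: [-0.4, 0.5, -1.4]
opening: 0.046
gripper_force: 30.0
```

Emit:
play_rows([
  [0, 0, 0, 0, 0, 5.6],
  [0, 0, 0, 0, 0, 5.6],
  [0, 0, 0, 0, 0, 5.6],
  [0, 0, 0, 0, 0, 5.6],
  [0, 0, 0, 0, 0, 0],
  [0, 0, 0, 0, 0, 0],
])

```text
clock: 18.48
tool_pos: [0.4671, -0.2593, 0.1198]
orientation: [-180.0, 0.0, 0.3]
force: [0.4, 0.2, -0.7]
opening: 0.0457
gripper_force: 30.0
```

Run:
```python
from h import *
s=snapshot("side")
cv2.imwrite("pics/s5.png",cv2.resize(s["frame"][160:360,240:500,::-1],None,fx=2.5,fy=2.5))
go(.466,-.259,.0425,0)
```

```text
t 18.5 tcp [ 0.4672 -0.2593  0.1198] yaw 0.4 shift cm [-0.11 -0.03  7.73] turn z 0.4
```

View pics/s5.png

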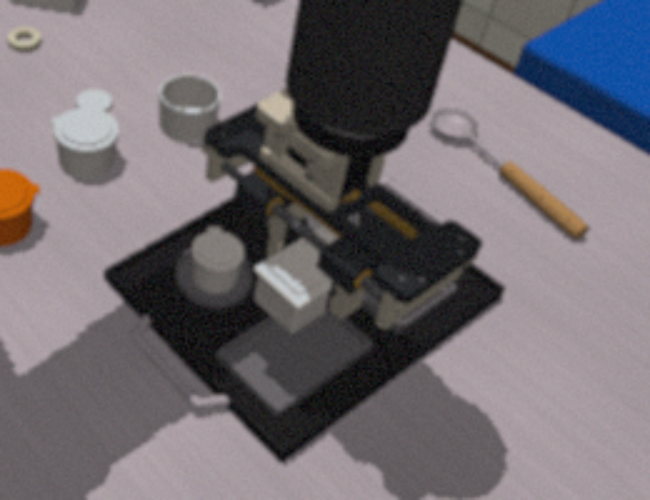

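The oblong tub is upright and aligned over its well (crop 290,360).

Emit:
play_rows([
  [0, 0, 1.5, 0, 0, 0],
  [0, 0, 2.5, 0, 0, 0],
  [0, 0, 2, 0, 0, 0],
  [0, 0, 1, 0, 0, 0],
  [0, 0, 0.4, 0, 0, 0],
  [0, 0, 0.2, 0, 0, 0],
  [0, 0, 0.1, 0, 0, 0],
  [0, 0, 0, 0, 0, 0],
  [0, 0, 0, 0, 0, 0],
])

```text
clock: 19.28
tool_pos: [0.4682, -0.2597, 0.044]
orientation: [180.0, -0.1, 0.2]
force: [-0.4, 0.4, -1.2]
opening: 0.0461
gripper_force: 30.0
```

Emit:
play_rows([
  [0, 0, 0, 0, 0, 0],
  [0, 0, 0, 0, 0, 0],
  [0, 0, 0, 0, 0, 0],
  [0, 0, 0, 0, 0, 0],
  [0, 0, -1, 0, 0, 0],
  [0, 0, -2.5, 0, 0, 0],
  [0, 0, -2.5, 0, 0, 0],
  [0, 0, -1.7, 0, 0, 0],
  [0, 0, 0, 0, 0, 0],
  [0, 0, 0, 0, 0, 0],
], grip=6.2)

```text
clock: 20.12
tool_pos: [0.4681, -0.2597, 0.1217]
orientation: [180.0, -0.2, 0.2]
force: [0.2, 0.1, -1.2]
opening: 0.0618
gripper_force: 0.0
```

Run:
```python
from h import *
snapshot("top"); print([(round(d["score"],2),np.round(d["position"],4)) for d in spot_point("top","biground_tub")])
go(.471,.0415,.12,75)
```

```text
[(0.96, array([0.3033, 0.1648, 0.0245])), (0.9, array([0.3545, 0.0182, 0.0212])), (0.81, array([0.476 , 0.0396, 0.0244])), (0.47, array([0.5926, 0.0223, 0.0215]))]
 t 20.2 tcp [ 0.4669 -0.2594  0.1199] yaw 0.1 shift cm [  0.48 -30.09  -0.  ] turn z -74.9
```

Emit:
play_rows([
  [0.06, -2.5, 0, 0, 0, 0],
  [0.06, -3.44, 0, 0, 0, 0],
  [0.06, -3.44, 0, 0, 0, 0],
  [0.06, -3.44, 0, 0, 0, 0],
  [0.06, -3.44, 0, 0, 0, 0],
  [0.06, -3.44, 0, 0, 0, 0],
  [0.06, -3.44, 0, 0, 0, 0],
  [0.06, -3.44, 0, 0, 0, 0],
  [0.06, -3.44, 0, 0, 0, 0],
  [0, 0, 0, 0, 0, -6.8],
  [0, 0, 0, 0, 0, -6.8],
  [0, 0, 0, 0, 0, -6.8],
  [0, 0, 0, 0, 0, -6.8],
  [0, 0, 0, 0, 0, -6.8],
  [0, 0, 0, 0, 0, -6.8],
  [0, 0, 0, 0, 0, -6.8],
  [0, 0, 0, 0, 0, -6.8],
  [0, 0, 0, 0, 0, -6.8],
  [0, 0, 0, 0, 0, -6.8],
  [0, 0, 0, 0, 0, -6.8],
], grip=8.7)

```text
clock: 21.88
tool_pos: [0.4713, 0.0404, 0.119]
orientation: [-179.9, 0.1, 75.3]
force: [0.4, -0.6, 0.3]
opening: 0.0872
gripper_force: 0.0
```

Emit:
play_rows([
  [0, 0, 0, 0, 0, 0],
  [0, 0, 0, 0, 0, 0],
])

```text
clock: 22.05
tool_pos: [0.4715, 0.0405, 0.1193]
orientation: [-179.9, 0.1, 74.7]
force: [-1.1, 0.3, 1.0]
opening: 0.0874
gripper_force: 0.0
```

Run:
```python
from h import *
s=snapshot("side")
cv2.imwrite("pics/s6.png",cv2.resize(s["frame"][140:380,200:480,::-1],None,fx=2.5,fy=2.5))
go(.473,.041,.0305,75)
```

```text
t 22.1 tcp [0.4716 0.0405 0.1194] yaw 74.7 shift cm [0.09 0.13 8.89] turn z -0.3
```

View pics/s6.png

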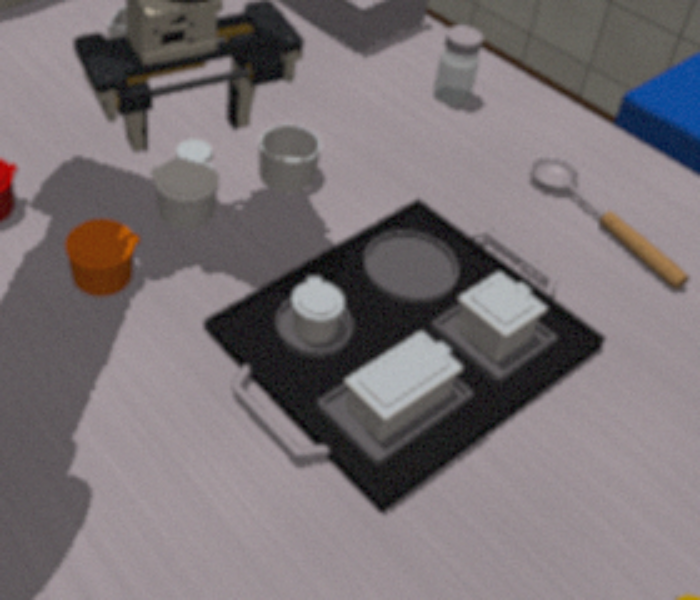

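Three tubs are seated: small (318,310), oblong (405,385) and square (500,310). The gripper is over the big round tub (186,190), clear of the open one (290,160).

Emit:
play_rows([
  [0.1, 0.1, 1.5, 0, 0, 0],
  [0, 0, 2.5, 0, 0, 0],
  [0, 0, 2.5, 0, 0, 0],
  [0, 0, 1.5, 0, 0, 0],
  [0, 0, 0.6, 0, 0, 0],
  [0, 0, 0.3, 0, 0, 0],
  [0, 0, 0, 0, 0, 0],
])

```text
clock: 22.68
tool_pos: [0.4731, 0.0413, 0.0307]
orientation: [-180.0, 0.0, 74.9]
force: [0.1, -0.6, -0.5]
opening: 0.0868
gripper_force: 0.0
```

Emit:
play_rows([
  [0, 0, 0, 0, 0, 0],
  [0, 0, 0, 0, 0, 0],
  [0, 0, 0, 0, 0, 0],
  [0, 0, 0, 0, 0, 0],
  [0, 0, 0, 0, 0, 0],
  [0, 0, 0, 0, 0, 0],
], grip=4.0)

```text
clock: 23.18
tool_pos: [0.4734, 0.0415, 0.0316]
orientation: [180.0, -0.0, 75.0]
force: [-2.2, 0.7, 6.6]
opening: 0.0638
gripper_force: 30.0
```

Run:
```python
from h import *
go(.588,-.158,.12,75)
```

```text
t 23.2 tcp [0.4734 0.0415 0.0316] yaw 75.0 shift cm [-16.29  16.25  -8.84] turn z -0.0
```

Emit:
play_rows([
  [0, 0, -1.5, 0, 0, 0],
  [0, 0, -2.5, 0, 0, 0],
  [0, 0, -3, 0, 0, 0],
  [0, 0, -2, 0, 0, 0],
  [-1.13, 1.13, 0, 0, 0, 0],
  [-2.33, 2.33, 0, 0, 0, 0],
  [-2.33, 2.33, 0, 0, 0, 0],
  [-2.33, 2.33, 0, 0, 0, 0],
  [-2.33, 2.33, 0, 0, 0, 0],
  [-2.33, 2.33, 0, 0, 0, 0],
  [-2.33, 2.33, 0, 0, 0, 0],
  [-1.13, 1.13, 0, 0, 0, 0],
  [0, 0, 0, 0, 0, 0],
  [0, 0, 0, 0, 0, 0],
])

```text
clock: 24.35
tool_pos: [0.5875, -0.1586, 0.1202]
orientation: [-179.9, 0.0, 74.8]
force: [-0.3, 0.4, -1.2]
opening: 0.0637
gripper_force: 30.0
```

Run:
```python
from h import *
s=snapshot("side")
cv2.imwrite("pics/s7.png",cv2.resize(s["frame"][140:360,220:500,::-1],None,fx=2.5,fy=2.5))
go(.588,-.158,.0435,75)
```

```text
t 24.4 tcp [ 0.5873 -0.1578  0.1204] yaw 74.9 shift cm [-0.    0.09  7.69] turn z -0.1
```

View pics/s7.png

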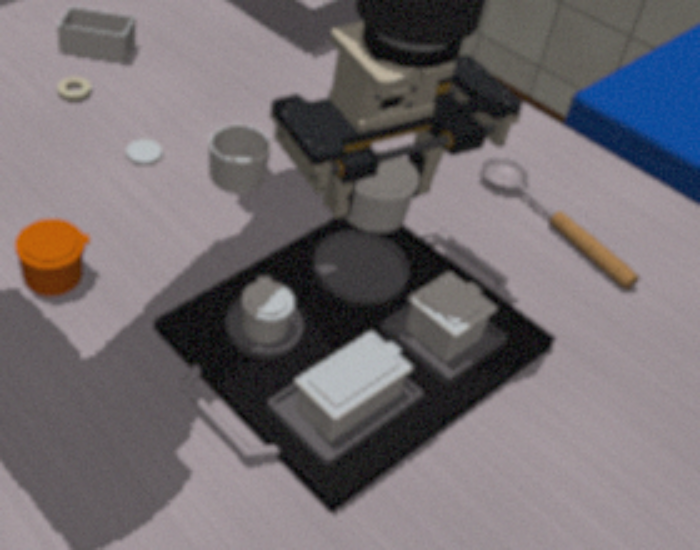

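The big round tub is upright over its well (crop 362,268). Setting it down, then retreating well clear.

Emit:
play_rows([
  [0, 0, 1.5, 0, 0, 0],
  [0, 0, 2.5, 0, 0, 0],
  [0, 0, 2, 0, 0, 0],
  [0, 0, 1, 0, 0, 0],
  [0, 0, 0.4, 0, 0, 0],
  [0, 0, 0.2, 0, 0, 0],
  [0, 0, 0.1, 0, 0, 0],
  [0, 0, 0, 0, 0, 0],
  [0, 0, 0, 0, 0, 0],
])

```text
clock: 25.15
tool_pos: [0.5885, -0.1575, 0.045]
orientation: [179.9, -0.0, 75.0]
force: [-0.0, 0.1, -0.3]
opening: 0.0636
gripper_force: 30.0
```

Emit:
play_rows([
  [0, 0, 0, 0, 0, 0],
  [0, 0, 0, 0, 0, 0],
  [0, 0, 0, 0, 0, 0],
  [0, 0, 0, 0, 0, 0],
  [0, 0, -1, 0, 0, 0],
  [0, 0, -2.5, 0, 0, 0],
  [0, 0, -2.5, 0, 0, 0],
  [0, 0, -3, 0, 0, 0],
  [0, 0, -3, 0, 0, 0],
  [0, 0, -3, 0, 0, 0],
  [3, 0, 0, 0, 0, 0],
  [3, 0, 0, 0, 0, 0],
  [3, 0, 0, 0, 0, 0],
  [3, 0, 0, 0, 0, 0],
  [3, 0, 0, 0, 0, 0],
  [3, 0, 0, 0, 0, 0],
  [3, 0, 0, 0, 0, 0],
  [0, 0, 0, 0, 0, 0],
  [0, 0, 0, 0, 0, 0],
], grip=8.0)

```text
clock: 26.73
tool_pos: [0.6425, 0.0468, 0.1944]
orientation: [180.0, -0.0, 75.1]
force: [0.1, -1.7, -0.5]
opening: 0.0801
gripper_force: 0.0
```

Run:
```python
from h import *
s=snapshot("side")
cv2.imwrite("pics/s8.png",cv2.resize(s["frame"][100:360,190:490,::-1],None,fx=2.3,fy=2.3))
t=snapshot("top")
for n in["biground_tub","smallround_tub","square_tub","oblong_tub","openround_tub","openoblong_tub"]:
    print(n,[(round(d["score"],2),np.round(d["position"],3)) for d in spot_point("top",n)])
```

```text
biground_tub [(0.98, array([ 0.59 , -0.161,  0.04 ])), (0.98, array([0.35 , 0.018, 0.02 ])), (0.97, array([0.306, 0.163, 0.024]))]
smallround_tub [(0.78, array([ 0.468, -0.156,  0.03 ]))]
square_tub [(0.68, array([ 0.592, -0.258,  0.032]))]
oblong_tub [(0.7, array([ 0.468, -0.261,  0.037]))]
openround_tub [(0.86, array([0.596, 0.019, 0.02 ]))]
openoblong_tub [(0.36, array([ 0.591, -0.162,  0.036]))]
```

View pics/s8.png

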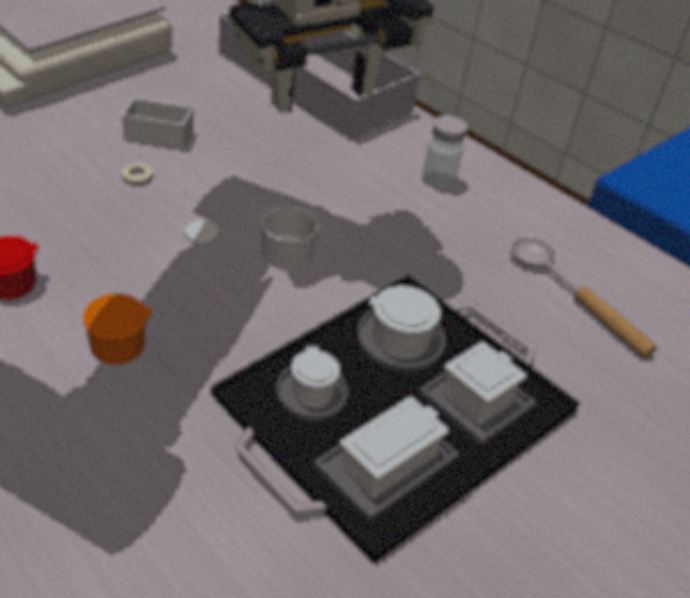

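All four tubs stand inside their wells (crop 403,325; 315,380; 485,385; 393,445). The open tubs (158,125; 290,235) are where they were, and the gripper is clear.

```bash
python3 -c "
from plant import *
print(close_job())"
```

```text
the job is handed in; nothing more can be done
None
```

All four sealed tubs are standing upright in their matching wells, the two open tubs were left where they stood, and the job was handed in at about 27 s; no verdict came back.

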